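# Fetch the multi-tool from the blocked showcase drawer

## Task

A customer wants to see the folding multi-tool that lies under the glass of the low showcase, but the torch, the tape measure and the padlock on display stand in the drawer's way: stand all three upright on the black rubber mat first, then pull the drawer open and lay the multi-tool flat in the shallow wooden tray, leaving the headlamp in the drawer. Push the drawer fully shut and put the torch, the tape measure and the padlock back, upright, each on the very spot where it stood at the start (to within a centimetre and a half). Do not tip any of the three over on the way.

Things in the scene. Friction and masses are not known exactly. Their poses are not given: they have to be found in the camera images.
- torch: Black pocket torch standing on its end in front of the showcase: a round barrel, 34 mm across at its widest (treat it as a 34 mm cylinder), 102 mm tall, 0.11 kg. Origin: centre of its foot; z up along the barrel. Loose.
- measure: Pocket tape measure with an orange back and dark sides, standing on its base: 35 mm thick (its x), 62 mm tall, 0.22 kg. The rounded case runs from y = -24 to y = +40 mm of its frame (middle at y = +8 mm: take it there, across the 35 mm); the short tape end sticks out to y = -40 mm. Origin: on its underside; z up. Loose.
- padlock: Brass padlock standing on the foot of its body, shackle up: 16 mm thick (its x), 38 mm wide (its y), 53 mm tall in all; the solid body is the lower 30 mm, so take it there, across the 16 mm. 0.11 kg. Origin: centre of its foot; z up. Loose.
- multitool: Folded multi-tool, a straight dark bar lying flat in the drawer: 18 mm wide (its x), 104 mm long (its y), 17 mm thick (z), 0.19 kg. Origin: centre of its underside. It is seen through the glass. Loose.
- headlamp: Headlamp body, a rounded box with a round lens, lying in the drawer beside the multi-tool: 35 x 54 x 36 mm, 0.08 kg. Origin: centre of its underside. Loose; it stays in the drawer and rides with it.
- mat: Black ribbed rubber counter mat, the side area: 135 mm (its x) by 240 mm (its y), 3 mm thick, flat on the counter, fixed. Origin: centre of its underside.
- change_tray: Shallow open tray of light wood, fixed: 135 mm (its x) by 200 mm (its y), 20 mm tall outside; walls and floor 6 mm thick. Origin: centre of its underside.
- showcase: Low dark-wood showcase with an aluminium-framed glass top, fixed: 200 mm deep (its x, pointing from front to back), 290 mm wide (its y), 62 mm tall. Origin: centre of its underside on the counter. Carcass and glass end at its x = -0.100; under the glass is one drawer that slides out along its -x.
- drawer (a joint): Drawer travel: 0 m shut, 0.14 m fully out, its contents then clear of the glass; stays where left, about 1 N friction. Front panel 14 mm thick (outer face at showcase x = -0.114 when shut), 262 mm wide, top 53 mm above the counter. Drawer floor 10 mm above the counter, side and back walls up to 31 mm, inside 240 mm wide, 172 mm deep.
- drawer_handle (a point): Middle of the grip bar of the drawer's steel D-handle: a round bar 10 mm thick along the showcase's y, 58 mm long over all, 35 mm in front of the drawer's front panel, 36 mm above the counter, carried at both ends by bars of the same thickness running back to the panel. Its axes are the showcase's; it moves with the drawer.
Not all that is in view belongs to the job. Leave any green look-alike of the torch alone. Leave any green look-alike of the padlock alone.

How it is judged:
By the outcome, as a careful person would: the job done as asked, in the order asked, and still so for the second after the job is handed in, with the robot touching nothing.
It also fails if it takes over 139 s, if anything falls off the work surface, if the arm or the gripper's body presses on something with over 40 N, if the wrist force passes 120 N, or if a joint passes its speed limit or range.

## Robot

A 6-joint arm with a two-finger parallel gripper is mounted at the origin on a cart in front of the work surface, level with it; the furniture and walls round the work are solid. World frame = base frame: x ahead of the robot, y to its left, z up, the work surface at z = 0. Lengths are in m, angles in rad, forces in N, time in s.
With the tool pointing down it reaches from about 0.375 to 0.975 m from the base axis. Payload 3.8 kg.
Tool frame: the origin (TCP) lies at the very end of the fingers, on their centre line; the grasp point (between the pads) lies 19 mm behind it (manip.grip_point_offset is the z of the grasp point in the tool frame, in m); z points along the fingers, y is the line along which they close (so a half turn about z gives the same grasp; the last joint's range is limited). The gripper opens to 88 mm and grips with 3 to 60 N. Pads are 18 mm wide; open, the fingers measure 123 mm over their backs; the gripper's body (75 mm by 187 mm) begins 45 mm behind the grasp point.
Start: joints at [1.114, 0.264, 1.604, -0, 1.274, -0.037], TCP at [0.275, 0.616, 0.239] pointing down, gripper open.
Joint ranges: [-2.63, 2.63], [-0.94, 2.18], [0.31, 2.57], [-1.31, 4.45], [0, 2.66], [-2.55, 2.55]. Speed limits (rad/s): [2.57, 2.57, 3.14, 3.14, 3.14, 3.14].

## Interface

Orientations are given as [roll, pitch, yaw] about the fixed x, y, z axes, in that order (R = Rz(yaw) Ry(pitch) Rx(roll)).
In Python, from rig import manip gives the robot as it stands.
- The arm moves only by the shell command python3 -m inch 'ROWS'. ROWS is JSON, a list of rows, each a list of 3 entries, a list of its own where there are three numbers: the shift along the world's x, y, z in cm, then the turn, a rotation vector about the world's x, y, z in rad, then the finger opening in cm, from 0 to 8.81. In form: [[[tx, ty, tz], [rx, ry, rz], claw], ...]. A call has 1 to 12 rows; each row shifts and turns the commanded pose from where the row before left it; what a row does not reach is not made up. A row lasts 1/8 s, in which the tool goes at most 62.5 mm and 10.7 degrees, less where a joint would pass 70% of its speed; a pose out of reach is approached as far as the arm can. A call with a gripper value outside its range is refused whole. The fingers move at their own pace and stop on an object; the grip force is fixed at half the most. Time passes only in rows, so rows that do not move let the fingers close. It gives the time, the measured TCP pose, the force, the opening and the grip force at its end, in the units of the state.
- manip.state(): the state, without advancing time (a new reading comes with each control period).
- manip.camera(name): name is "scene" or "top" or "wrist"; returns the picture (384x512x3 uint8, red, green, blue); there is no depth.
- manip.camera_params(name): a dict with "fx", "fy", "cx", "cy" (pixels), "R" (3x3) and "t" (3): a world point X has camera coordinates R X + t. Camera axes: x right, y down, z forward; pixel columns grow to the right and rows downward; lengths in m; the calibration is good to about 2 mm. A picture is of the moment at which its call begins: read the wrist's pose just before it. camera_params takes no time and is no camera call; for the wrist camera it gives the pose at the moment of the call.
- manip.close_job(): hands the job in; it is judged then, once.
The state is a dict: "clock": time; "q": joint angles; "dq": joint speeds; "joint_torque": joint torques, N m; "ee_pos": TCP position; "eef_rot": TCP orientation; "contact_force": force on the tool from outside, world axes, zero at the start; "torque": the same for the moment, N m; "gripper_width": opening from 0.0 (shut) to 1.0 (fully open); "finger_force": force on a finger pad.
Only numpy, scipy, OpenCV 4.12 (cv2) and the standard library are available. Lean on these libraries where they do the work, as an engineer would, in place of code of your own. Each camera call takes 0.05 s, during which the arm holds its last target. There are 200 camera calls.

## Working session

There is one attempt and no reset: what is moved stays moved. The work goes in short steps, Python scripts to look and compute and a shell command to move; the robot and the scene stay as the last step left them, time stands still between calls to the robot, and variables do not carry over. Pictures are saved under pics/ and viewed, at most 14 in all, crops included, and the job is handed in when it is done.

```bash
ls; mkdir -p pics; python3 - <<'E'
from rig import manip
import cv2
s=manip.state();print(s)
for n in("scene","top"):
    im=manip.camera(n);cv2.imwrite(f"pics/{n}0.png",im[:,:,::-1]);p=manip.camera_params(n);print(n,p)
E
```

```text
pics
{'clock': 0.0, 'q': array([ 1.11411196e+00,  2.64720420e-01,  1.60534681e+00, -6.35764113e-06,
        1.27371640e+00, -3.69156937e-02]), 'dq': array([-2.42950891e-03,  3.30808253e-05, -4.08117570e-04,  1.80159764e-05,
        5.31098040e-04, -1.87434067e-04]), 'joint_torque': array([-2.58465741e-03, -5.02115822e+01, -3.56867981e+01,  7.25664734e-02,
        2.95845000e-02, -1.94090253e-04]), 'ee_pos': array([0.27479757, 0.61575897, 0.23742476]), 'eef_rot': array([-3.13940294e+00, -7.47922580e-05,  2.72182577e+00]), 'contact_force': array([ 0.21903165, -0.2514189 ,  1.09875602]), 'torque': array([-0.02645778, -0.01037121,  0.00124   ]), 'finger_force': 0.0, 'gripper_width': 1.0009622969824288}
scene {'fx': 438.47169641077187, 'fy': 438.47169641077187, 'cx': 256.1040445864193, 'cy': 192.1227008453979, 'R': array([[ 0.73416944, -0.67887826,  0.01093331],
       [-0.49652721, -0.54781067, -0.67332326],
       [ 0.46309391,  0.48890467, -0.73926738]]), 't': array([-0.47813264,  0.35611636,  1.04881186])}
top {'fx': 447.8797665653875, 'fy': 447.8797665653875, 'cx': 259.46969669792827, 'cy': 199.7143511678076, 'R': array([[ 0.43292815, -0.90134097, -0.01255714],
       [-0.75982981, -0.35739222, -0.54307408],
       [ 0.48500709,  0.24465335, -0.83959089]]), 't': array([-0.25107709,  0.5022956 ,  1.02059544])}
```

View pics/scene0.png

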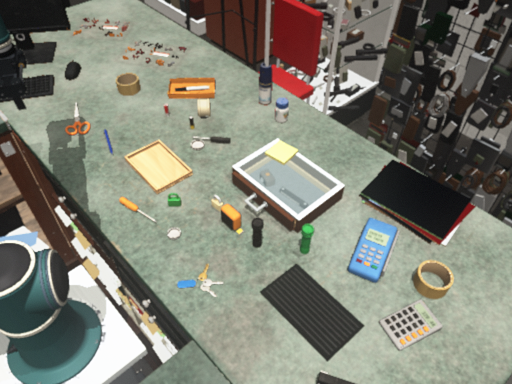

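View pics/top0.png

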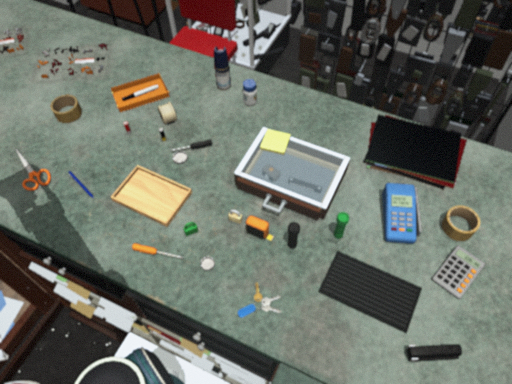

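The scene picture shows the showcase around (288,185), the mat at (312,310) and the wooden tray at (158,165). The torch is at (258,232), the orange measure at (230,216) and a padlock-like item at (215,201). The green look-alikes are at (306,238) and (174,200). I'll zoom in for exact pixels.

```bash
python3 - <<'E'
import cv2
for n,(x0,y0,x1,y1) in dict(scene=(195,135,350,255),top=(215,120,365,255)).items():
    im=cv2.imread(f"pics/{n}0.png")[y0:y1,x0:x1]
    im=cv2.resize(im,None,fx=5,fy=5 if n=="scene" else 4.4,interpolation=cv2.INTER_CUBIC) if n=="scene" else cv2.resize(im,None,fx=4.4,fy=4.4,interpolation=cv2.INTER_CUBIC)
    k=5 if n=="scene" else 4.4
    for v in range(x0 - x0%20+20,x1,20): cv2.putText(im,str(v),(int((v-x0)*k),10),0,.35,(0,0,255));cv2.line(im,(int((v-x0)*k),12),(int((v-x0)*k),20),(0,0,255))
    for v in range(y0 - y0%20+20,y1,20): cv2.putText(im,str(v),(0,int((v-y0)*k)),0,.35,(0,0,255));cv2.line(im,(25,int((v-y0)*k)),(33,int((v-y0)*k)),(0,0,255))
    print(im.shape);cv2.imwrite(f"pics/{n}1.png",im)
E
```

```text
(600, 775, 3)
(594, 660, 3)
```

View pics/scene1.png

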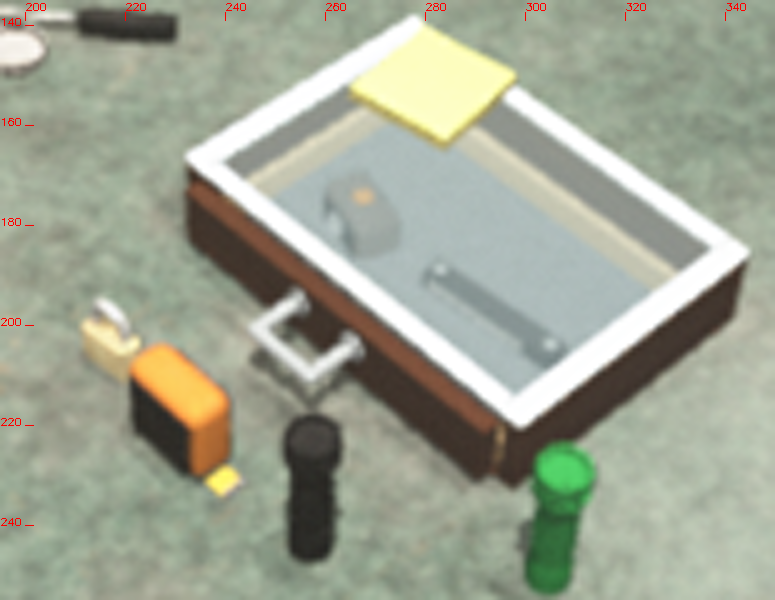

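View pics/top1.png

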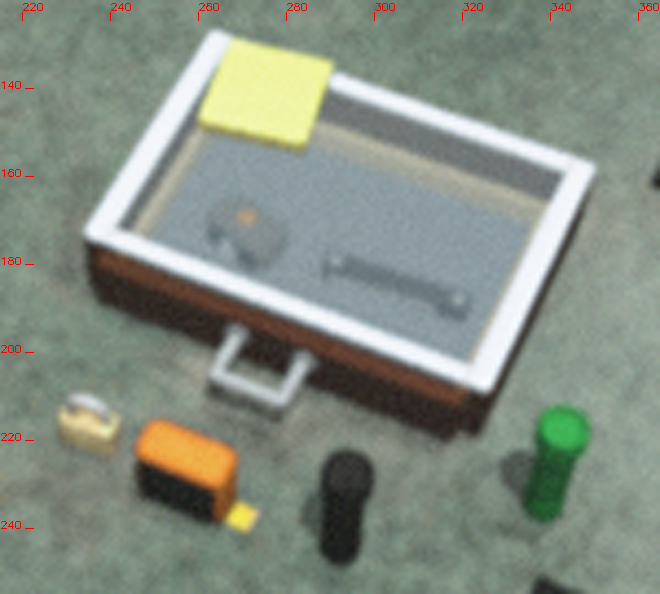

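The crops show the showcase top corners, the handle bar (scene x=250..312 in the crop), the padlock at (216,205) and the measure with its yellow tape end at (239,231). The torch head is at (257,223) and the multi-tool runs from (282,189) to (304,204). Next I turn these into world points.

```bash
cat > h.py <<'E'
import numpy as np, cv2
from rig import manip
from scipy.spatial.transform import Rotation as Ro
P={n:manip.camera_params(n) for n in("scene","top")}
def ray(p,uv):
    d=np.array([(uv[0]-p["cx"])/p["fx"],(uv[1]-p["cy"])/p["fy"],1.]);return -p["R"].T@p["t"],p["R"].T@d
def onz(p,uv,z):
    o,d=ray(p,uv);return o+d*(z-o[2])/d[2]
def tri(rs):
    A=sum(np.eye(3)-np.outer(d,d)/(d@d) for o,d in rs);b=sum((np.eye(3)-np.outer(d,d)/(d@d))@o for o,d in rs);return np.linalg.solve(A,b)
def proj(p,X):
    c=p["R"]@np.asarray(X)+p["t"];return np.array([p["fx"]*c[0]/c[2]+p["cx"],p["fy"]*c[1]/c[2]+p["cy"]])
E
python3 - <<'E'
from h import *
np.set_printoptions(precision=4,suppress=True)
S=lambda x,y:(194.6+x/5,134.6+y/5); T=lambda x,y:(214.6+x/4.4,119.6+y/4.4)
D=dict(FL=((185,157),(83,233),.062),FR=((518,427),(490,392),.062),BR=((750,252),(597,167),.062),BL=((415,17),(213,30),.062),
torch=((312,438),(347,472),.102),mt1=((437,272),(335,267),.027),mt2=((545,347),(456,303),.027),hl=((250,328),(214,378),.036),hr=((310,375),(283,403),.036),
tape=((222,481),(240,517),.008),pad=((110,345),(90,427),.03),meas=((188,383),(190,447),.062))
for k,(a,b,z) in D.items():
    print(k,onz(P["scene"],S(*a),z)[:2],onz(P["top"],T(*b),z)[:2],tri([ray(P["scene"],S(*a)),ray(P["top"],T(*b))]))
# mat & tray masks
for n in P:
    im=cv2.imread(f"pics/{n}0.png");hsv=cv2.cvtColor(im,cv2.COLOR_BGR2HSV)
    m1=cv2.morphologyEx((hsv[...,2]<60).astype(np.uint8),cv2.MORPH_CLOSE,np.ones((7,7)))
    m2=cv2.morphologyEx(cv2.inRange(hsv,(10,70,120),(25,190,255)),cv2.MORPH_CLOSE,np.ones((5,5)))
    for nm,m,seed,z in(("mat",m1,(312,310) if n=="scene" else (370,290),.003),("tray",m2,(158,165) if n=="scene" else (150,195),.02)):
        _,l=cv2.connectedComponents(m); lab=l[seed[1],seed[0]]
        c=max(cv2.findContours((l==lab).astype(np.uint8),0,2)[0],key=cv2.contourArea)
        pts=np.array([onz(P[n],q[0],z)[:2]*1000 for q in c],np.float32);r=cv2.minAreaRect(pts);print(n,nm,lab,r)
E
```

```text
FL [0.6607 0.124 ] [0.6636 0.1244] [0.6618 0.124  0.0625]
FR [ 0.6581 -0.1651] [ 0.6624 -0.167 ] [ 0.6562 -0.1678  0.0683]
BR [ 0.8596 -0.1661] [ 0.8624 -0.1679] [ 0.8564 -0.1686  0.0675]
BL [0.8613 0.1226] [0.8642 0.1232] [0.8627 0.123  0.062 ]
torch [ 0.5456 -0.1162] [ 0.5487 -0.1152] [ 0.5479 -0.115   0.1006]
mt1 [ 0.7325 -0.0295] [ 0.7332 -0.031 ] [ 0.7298 -0.0321  0.0315]
mt2 [ 0.7372 -0.1162] [ 0.7406 -0.1166] [ 0.7373 -0.1171  0.0292]
hl [0.6112 0.0078] [0.612  0.0029] [ 0.604  -0.0008  0.0493]
hr [ 0.6128 -0.0431] [ 0.6138 -0.0458] [ 0.6091 -0.0475  0.0434]
tape [ 0.5371 -0.0506] [ 0.5399 -0.0496] [ 0.5391 -0.0495  0.0067]
pad [0.5439 0.0578] [0.5474 0.0611] [0.5491 0.0631 0.0231]
meas [ 0.5424 -0.0167] [ 0.545  -0.0125] [ 0.5487 -0.01    0.0523]
scene mat 44 ((511.1595764160156, -353.1492614746094), (234.37548828125, 129.7030487060547), 88.2838134765625)
scene tray 29 ((513.5931396484375, 323.5037841796875), (216.64414978027344, 143.2119903564453), 87.86756896972656)
top mat 25 ((513.7713012695312, -353.46435546875), (236.21847534179688, 131.0428009033203), 88.1356430053711)
top tray 19 ((516.366455078125, 327.2361145019531), (209.34207153320312, 143.4945068359375), 88.0432357788086)
```

```bash
python3 -m inch '[[[1.6,-5,1],[0,0,-0.1],8.8],[[1.6,-5,1],[0,0,-0.1],8.8],[[1.6,-5,1],[0,0,-0.1],8.8],[[1.6,-5,1],[0,0,-0.1],8.8],[[1.6,-5,1],[0,0,-0.1],8.8],[[1.6,-5,1],[0,0,-0.1],8.8],[[1.6,-5,1],[0,0,-0.1],8.8],[[1.6,-5,0],[0,0,-0.1],8.8],[[1.6,-5,0],[0,0,-0.1],8.8],[[1.6,-5,0],[0,0,-0.1],8.8],[[1.6,-5,0],[0,0,-0.1],8.8],[[1.6,-5,0],[0,0,-0.05],8.8]]'; python3 -m inch '[[[0,0,0],[0,0,0],8.8],[[0,0,0],[0,0,0],8.8]]'
python3 - <<'E'
from h import *
np.set_printoptions(precision=4,suppress=True)
p=manip.camera_params("wrist");im=manip.camera("wrist");print(p,-p["R"].T@p["t"])
cv2.imwrite("pics/w0.png",im[:,:,::-1])
E
```

```text
clock: 1.6
ee_pos: [0.4671, 0.0147, 0.3084]
eef_rot: [-3.141, -0.0, 1.57]
contact_force: [0.6, 0.2, 0.1]
gripper_width: 0.999
finger_force: 0.0
clock: 1.85
ee_pos: [0.4667, 0.0166, 0.3082]
eef_rot: [-3.14, -0.001, 1.571]
contact_force: [-1.2, 0.2, -0.2]
gripper_width: 0.999
finger_force: 0.0
{'fx': 298.5371986231962, 'fy': 298.5371986231962, 'cx': 254.42453292498226, 'cy': 189.8716141896315, 'R': array([[ 1.    , -0.    , -0.0006],
       [ 0.0001, -0.9658,  0.2592],
       [-0.0006, -0.2592, -0.9658]]), 't': array([-0.4673, -0.0385,  0.4602])} [0.4676 0.0821 0.4541]
```

View pics/w0.png

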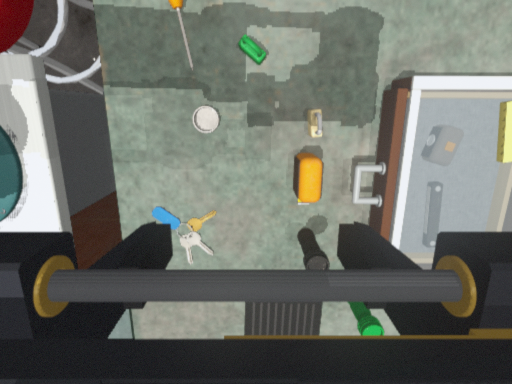

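The wrist view shows the measure at (311,178), the padlock at (316,123), the torch at (312,250), the handle at (368,184) and the multi-tool at (433,213).

```bash
python3 - <<'E'
from h import *
np.set_printoptions(precision=4,suppress=True)
p=manip.camera_params("wrist")
im=cv2.imread("pics/w0.png");hsv=cv2.cvtColor(im,cv2.COLOR_BGR2HSV)
m=cv2.inRange(hsv,(8,170,120),(22,255,255));m[:145]=0;m[206:]=0;m[:,:285]=0;m[:,330:]=0
c=max(cv2.findContours(m,0,2)[0],key=cv2.contourArea)
print(cv2.boundingRect(c));r=cv2.minAreaRect(np.array([onz(p,q[0],.062)[:2]*1000 for q in c],np.float32));print("meas top",r)
crop=im[95:275,290:450];cv2.imwrite("pics/w0c.png",cv2.resize(crop,None,fx=3.3,fy=3.3,interpolation=cv2.INTER_CUBIC))
E
```

```text
(297, 154, 25, 48)
meas top ((541.8426513671875, -5.752422332763672), (31.356321334838867, 66.49449157714844), 4.895477771759033)
```

View pics/w0c.png

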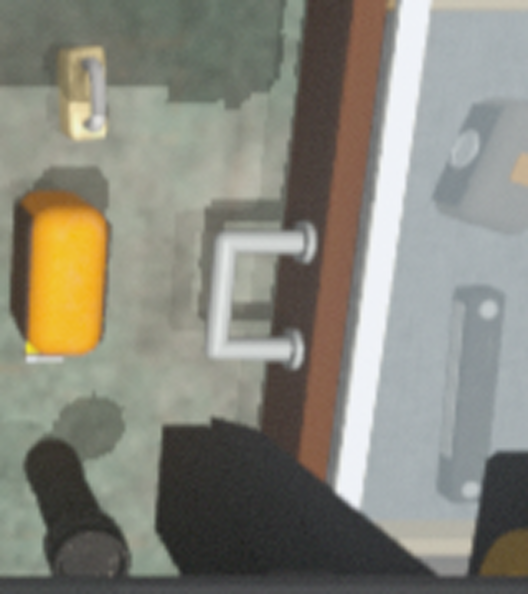

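The crop shows the measure's top at (70,275), the padlock body at (60–105, 47–138) and the multi-tool's ends at (487,290) and (465,495).

```bash
python3 - <<'E'
from h import *
np.set_printoptions(precision=4,suppress=True)
p=manip.camera_params("wrist")
C=lambda x,y:(289.65+x/3.3,94.65+y/3.3)
for k,(q,z) in dict(pad_lf1=((60,55),0),pad_lf2=((70,138),0),pad_rt1=((103,48),.03),pad_rt2=((105,137),.03),shk1=((92,62),.05),shk2=((96,122),.05),
 ml1=((35,215),.062),ml2=((29,340),.062),mr1=((107,220),.062),mr2=((103,335),.062),tapeL=((25,360),.0),tapeR=((62,360),.0),
 mt1=((480,288),.027),mt2=((462,500),.027),mtl=((448,400),.027),mtr=((487,400),.027),h1=((222,240),.036),h2=((217,348),.036),torchtop=((92,562),.102)).items(): print(k,onz(p,C(*q),z)[:2])
E
```

```text
pad_lf1 [0.5459 0.0805]
pad_lf2 [0.5522 0.0439]
pad_rt1 [0.5584 0.0835]
pad_rt2 [0.5614 0.0469]
shk1 [0.5501 0.0781]
shk2 [0.553  0.0546]
ml1 [0.5281 0.0187]
ml2 [ 0.5277 -0.0336]
mr1 [0.5571 0.0167]
mr2 [ 0.5583 -0.0314]
tapeL [ 0.5357 -0.0621]
tapeR [ 0.5536 -0.0621]
mt1 [ 0.7332 -0.0196]
mt2 [ 0.741  -0.1226]
mtl [ 0.7269 -0.0725]
mtr [ 0.7448 -0.0725]
h1 [0.6131 0.0037]
h2 [ 0.6153 -0.0449]
torchtop [ 0.5502 -0.1136]
```

```bash
python3 -m inch '[[[2.7,-4.4,-2],[0,0,0],6],[[2.7,-4.4,-2],[0,0,0],6],[[2.7,-4.4,-2],[0,0,0],6],[[0,0,-4],[0,0,0],6],[[0,0,-4],[0,0,0],6],[[0,0,-4],[0,0,0],6],[[0,0,0],[0,0,0],6],[[0,0,0],[0,0,0],6]]'
python3 - <<'E'
from h import *
p=P["top"]
for uv in ((343,217),): print(onz(p,uv,.102))
print(onz(P["scene"],(307,229),.102))
E
```

```text
clock: 2.9
ee_pos: [0.5491, -0.1147, 0.1301]
eef_rot: [3.14, 0.0, 1.574]
contact_force: [-0.4, 0.4, -0.0]
gripper_width: 0.68
finger_force: 0.0
[ 0.63225822 -0.2219684   0.102     ]
[ 0.62758356 -0.22156415  0.102     ]
```

```bash
python3 -m inch '[[[-0.1,0,-3],[0,0,0],6],[[0,0,-3],[0,0,0],6],[[0,0,-1.9],[0,0,0],6],[[0,0,0],[0,0,0],6],[[0,0,0],[0,0,0],3],[[0,0,0],[0,0,0],2.5],[[0,0,0],[0,0,0],2.5],[[0,0,0],[0,0,0],2.5],[[0,0,0],[0,0,0],2.5]]'
```

```text
clock: 4.03
ee_pos: [0.548, -0.1159, 0.0507]
eef_rot: [3.14, 0.0, 1.572]
contact_force: [0.1, 0.1, 5.3]
gripper_width: 0.375
finger_force: 30.0
```

```bash
python3 -m inch '[[[0,0,1.5],[0,0,0],2.5],[[0,0,3],[0,0,0],2.5],[[0,0,4],[0,0,0],2.5],[[0,0,4],[0,0,0],2.5],[[-0.4,-4,0],[0,0,0],2.5],[[-0.4,-4,0],[0,0,0],2.5],[[-0.5,-4,0],[0,0,0],2.5],[[-0.5,-4,0],[0,0,0],2.5],[[-0.5,-4,0],[0,0,0],2.5],[[-0.5,-4,0],[0,0,0],2.5],[[-0.4,-4,0],[0,0,0],2.5],[[-0.4,-3.9,0],[0,0,0],2.5]]'; python3 -m inch '[[[0,0,0],[0,0,0],2.5],[[0,0,0],[0,0,0],2.5],[[0,0,-3],[0,0,0],2.5],[[0,0,-3],[0,0,0],2.5],[[0,0,-3],[0,0,0],2.5],[[0,0,-2],[0,0,0],2.5],[[0,0,-0.5],[0,0,0],2.5],[[0,0,0],[0,0,0],2.5]]'
```

```text
clock: 5.52
ee_pos: [0.5104, -0.4356, 0.1748]
eef_rot: [-3.141, -0.001, 1.572]
contact_force: [0.9, 0.1, -0.6]
gripper_width: 0.372
finger_force: 30.0
clock: 6.52
ee_pos: [0.5115, -0.4344, 0.0601]
eef_rot: [3.141, 0.0, 1.572]
contact_force: [-0.3, 0.2, -0.6]
gripper_width: 0.375
finger_force: 30.0
```

```bash
python3 -m inch '[[[0,0,-0.3],[0,0,0],2.5],[[0,0,-0.25],[0,0,0],2.5],[[0,0,-0.15],[0,0,0],2.5],[[0,0,0],[0,0,0],2.5]]'
```

```text
clock: 7.02
ee_pos: [0.5114, -0.435, 0.0537]
eef_rot: [3.141, 0.001, 1.572]
contact_force: [-0.9, 0.4, 4.9]
gripper_width: 0.368
finger_force: 30.0
```

```bash
python3 -m inch '[[[0,0,0],[0,0,0],6],[[0,0,0],[0,0,0],6],[[0,0,2],[0,0,0],6],[[0,0,4],[0,0,0],6],[[0,0,5],[0,0,0],6],[[0,0,3],[0,0,0],6],[[0.4,5,0],[0,0,0],6],[[0.4,5,0],[0,0,0],6],[[0.4,5,0],[0,0,0],6],[[0.4,5,0],[0,0,0],6],[[0.4,5,0],[0,0,0],6],[[0.4,5,0],[0,0,0],6]]'; python3 -m inch '[[[0.4,5,0],[0,0,0],6],[[0.4,5,0],[0,0,0.03],6],[[0,2.5,-2],[0,0,0],6],[[0,0,-4],[0,0,0],6],[[0,0,-4],[0,0,0],6],[[0,0,0],[0,0,0],6],[[0,0,0],[0,0,0],6]]'
python3 - <<'E'
from h import *
cv2.imwrite("pics/s2.png",manip.camera("scene")[:,:,::-1])
E
```

```text
clock: 8.52
ee_pos: [0.5355, -0.1332, 0.1945]
eef_rot: [3.139, 0.001, 1.572]
contact_force: [0.5, -0.6, -0.4]
gripper_width: 0.68
finger_force: 0.0
clock: 9.4
ee_pos: [0.5444, -0.0097, 0.0947]
eef_rot: [3.139, 0.0, 1.602]
contact_force: [0.4, 0.1, -0.3]
gripper_width: 0.679
finger_force: 0.0
```

View pics/s2.png

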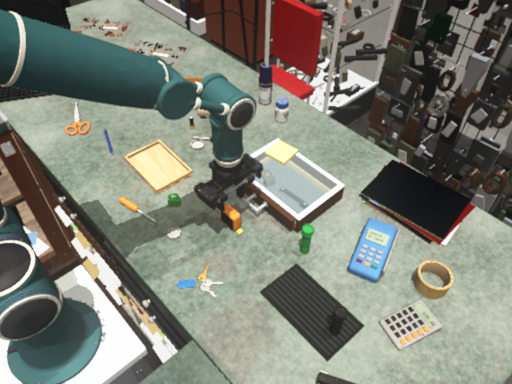

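The torch now stands on the mat at (337,320), and the gripper is over the measure.

```bash
python3 -m inch '[[[0,0,-3],[0,0,0],6],[[0,0,-3],[0,0,0],6],[[0,0,-1.4],[0,0,0],6],[[0,0,0],[0,0,0],6],[[0,0,0],[0,0,0],4],[[0,0,0],[0,0,0],2.5],[[0,0,0],[0,0,0],2.5],[[0,0,0],[0,0,0],2.5],[[0,0,0],[0,0,0],2.5]]'
```

```text
clock: 10.58
ee_pos: [0.5434, -0.0097, 0.0195]
eef_rot: [3.141, 0.0, 1.602]
contact_force: [-2.3, -0.1, 6.8]
gripper_width: 0.362
finger_force: 29.7
```

```bash
python3 -m inch '[[[0,0,1.5],[0,0,0],2.5],[[0,0,3],[0,0,0],2.5],[[0,0,4],[0,0,0],2.5],[[0,0,1],[0,0,0],2.5],[[-0.4,-4,0],[0,0,0],2.5],[[-0.4,-4.5,0],[0,0,0],2.5],[[-0.4,-4.5,0],[0,0,0],2.5],[[-0.4,-4.5,0],[0,0,0],2.5],[[-0.4,-4.5,0],[0,0,0],2.5],[[-0.4,-4.5,0],[0,0,0],2.5],[[-0.4,-4.5,0],[0,0,0],2.5],[[-0.3,-3,0],[0,0,0],2.5]]'; python3 -m inch '[[[0,0,0],[0,0,0],2.5],[[0,0,0],[0,0,0],2.5],[[0,0,-3],[0,0,0],2.5],[[0,0,-3],[0,0,0],2.5],[[0,0,-2],[0,0,0],2.5],[[0,0,-0.5],[0,0,0],2.5],[[0,0,0],[0,0,0],2.5]]'
```

```text
clock: 12.08
ee_pos: [0.5109, -0.3511, 0.1121]
eef_rot: [-3.14, -0.001, 1.601]
contact_force: [0.2, 0.3, -2.9]
gripper_width: 0.359
finger_force: 29.6
clock: 12.95
ee_pos: [0.5124, -0.3493, 0.0289]
eef_rot: [3.142, -0.0, 1.602]
contact_force: [-0.0, -0.8, -2.8]
gripper_width: 0.359
finger_force: 29.6
```

```bash
python3 -m inch '[[[0,0,-0.3],[0,0,0],2.5],[[0,0,-0.2],[0,0,0],2.5],[[0,0,-0.15],[0,0,0],2.5],[[0,0,0],[0,0,0],2.5]]';python3 -m inch '[[[0,0,0],[0,0,0],6],[[0,0,0],[0,0,0],6],[[0,0,2],[0,0,0],6],[[0,0,5],[0,0,0],6],[[0,0,5],[0,0,0],6],[[0.4,5,2],[0,0,0],6],[[0.5,5,0],[0,0,0],6],[[0.5,5,0],[0,0,0],6],[[0.5,5,0],[0,0,0],6],[[0.5,5,0],[0,0,0],6],[[0.5,5,0],[0,0,0.09],6],[[0.4,4.5,0],[0,0,0],6]]'; python3 -m inch '[[[0.4,3,0],[0,0,0],6],[[0,0,0],[0,0,0],6],[[0,0,0],[0,0,0],6]]'
python3 - <<'E'
from h import *
np.set_printoptions(precision=4,suppress=True)
p=manip.camera_params("wrist");im=manip.camera("wrist");print(-p["R"].T@p["t"],p["R"])
cv2.imwrite("pics/w3.png",im[:,:,::-1]);print(proj(p,[.5545,.0635,0]))
E
```

```text
clock: 13.45
ee_pos: [0.5124, -0.3499, 0.0226]
eef_rot: [3.141, 0.0, 1.602]
contact_force: [-0.6, -1.1, -1.8]
gripper_width: 0.363
finger_force: 29.6
clock: 14.95
ee_pos: [0.5456, -0.0029, 0.1642]
eef_rot: [3.139, 0.0, 1.693]
contact_force: [0.0, 0.0, -0.2]
gripper_width: 0.686
finger_force: 0.0
clock: 15.32
ee_pos: [0.5494, 0.0249, 0.1632]
eef_rot: [3.14, 0.001, 1.692]
contact_force: [-0.2, -0.0, -1.0]
gripper_width: 0.682
finger_force: 0.0
[0.5419 0.0902 0.309 ] [[ 0.9927  0.1207  0.0015]
 [ 0.1162 -0.9584  0.2606]
 [ 0.0329 -0.2585 -0.9655]]
[263.0494 137.6363]
```

View pics/w3.png

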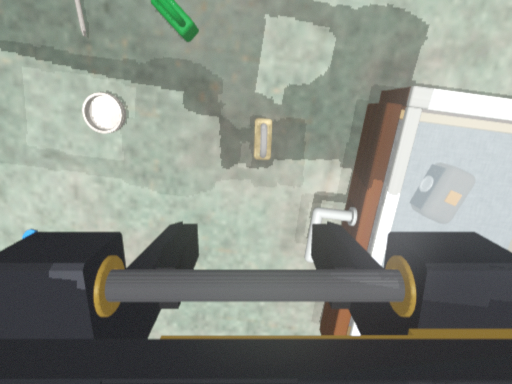

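The padlock stands at (263,138), square to the image, so the tool's yaw matches it.

```bash
python3 -m inch '[[[0.4,4.1,-2],[0,0,0],5],[[0,0,-4],[0,0,0],5],[[0,0,-4],[0,0,0],5],[[0,0,-3],[0,0,0],5],[[0,0,0],[0,0,0],5],[[0,0,0],[0,0,0],5]]'
```

```text
clock: 16.12
ee_pos: [0.5541, 0.0656, 0.0334]
eef_rot: [3.14, 0.0, 1.691]
contact_force: [-0.6, 0.3, -0.3]
gripper_width: 0.568
finger_force: 0.0
```

```bash
python3 -m inch '[[[0,0,-1.5],[0,0,0],5],[[0,0,-0.9],[0,0,0],5],[[0,0,-0.4],[0,0,0],5],[[0,0,0],[0,0,0],5],[[0,0,0],[0,0,0],3],[[0,0,0],[0,0,0],1],[[0,0,0],[0,0,0],0.8],[[0,0,0],[0,0,0],0.8],[[0,0,0],[0,0,0],0.8],[[0,0,0],[0,0,0],0.8]]'
```

```text
clock: 17.38
ee_pos: [0.5532, 0.0664, 0.0044]
eef_rot: [3.141, 0.0, 1.692]
contact_force: [-1.4, -0.0, 2.7]
gripper_width: 0.179
finger_force: 30.0
```

```bash
python3 -m inch '[[[0,0,1.5],[0,0,0],0.8],[[0,0,3],[0,0,0],0.8],[[0,0,4],[0,0,0],0.8],[[0,0,2.5],[0,0,0],0.8],[[-0.5,-4,0],[0,0,0],0.8],[[-0.5,-4.5,0],[0,0,0],0.8],[[-0.5,-4.5,0],[0,0,0],0.8],[[-0.5,-4.5,0],[0,0,0],0.8],[[-0.5,-4.5,0],[0,0,0],0.8],[[-0.5,-4.5,0],[0,0,0],0.8],[[-0.5,-4.5,0],[0,0,0],0.8],[[-0.5,-2.6,0],[0,0,0],0.8]]'; python3 -m inch '[[[0,0,0],[0,0,0],0.8],[[0,0,0],[0,0,0],0.8],[[0,0,-3],[0,0,0],0.8],[[0,0,-4],[0,0,0],0.8],[[0,0,-2.5],[0,0,0],0.8],[[0,0,-0.5],[0,0,0],0.8],[[0,0,0],[0,0,0],0.8]]'
```

```text
clock: 18.88
ee_pos: [0.5129, -0.2719, 0.1152]
eef_rot: [3.141, 0.001, 1.69]
contact_force: [-0.3, 1.1, -2.1]
gripper_width: 0.178
finger_force: 30.0
clock: 19.75
ee_pos: [0.5136, -0.2689, 0.0146]
eef_rot: [3.141, -0.0, 1.693]
contact_force: [-0.8, -0.5, -0.5]
gripper_width: 0.176
finger_force: 30.0
```

```bash
python3 -m inch '[[[0,0,-0.3],[0,0,0],0.8],[[0,0,-0.25],[0,0,0],0.8],[[0,0,-0.2],[0,0,0],0.8],[[0,0,0],[0,0,0],0.8]]';python3 -m inch '[[[0,0,0],[0,0,0],4],[[0,0,0],[0,0,0],4],[[0,0,2],[0,0,0],4],[[0,0,5],[0,0,0],2],[[0,0,5],[0,0,0],2],[[0,0,3],[0,0,0],2],[[1.5,5,0],[0,0,0],2],[[2,5,0],[0,0,-0.116],2],[[2,5,0],[0,0,0],2],[[2,5,0],[0,0,0],2],[[2,4,0],[0,0,0],2]]'
python3 -m inch '[[[0.4,0.8,0],[0,0,0],2],[[0,0,0],[0,0,0],2],[[0,0,0],[0,0,0],2]]'
python3 - <<'E'
from h import *
p=manip.camera_params("wrist");im=manip.camera("wrist");print(proj(p,[.613,-.021,.036]))
cv2.imwrite("pics/w4.png",im[:,:,::-1]);cv2.imwrite("pics/s4.png",manip.camera("scene")[:,:,::-1])
a=cv2.imread("pics/w4.png");b=cv2.imread("pics/s4.png");cv2.imwrite("pics/c4.png",cv2.resize(np.hstack([a,b[90:,150:420] if 0 else cv2.resize(b[140:370,190:400],(350,384))]),(800,356)))
E
```

```text
clock: 20.25
ee_pos: [0.5135, -0.2699, 0.0074]
eef_rot: [3.141, 0.0, 1.692]
contact_force: [-0.9, 0.6, 3.8]
gripper_width: 0.179
finger_force: 30.0
clock: 21.62
ee_pos: [0.6089, -0.0276, 0.1585]
eef_rot: [3.14, 0.0, 1.577]
contact_force: [0.3, -0.3, 1.0]
gripper_width: 0.228
finger_force: 0.0
clock: 22.0
ee_pos: [0.6116, -0.0228, 0.157]
eef_rot: [-3.141, 0.0, 1.575]
contact_force: [-0.7, 0.2, 0.4]
gripper_width: 0.228
finger_force: 0.0
[255.03833944 181.39793576]
```

View pics/c4.png

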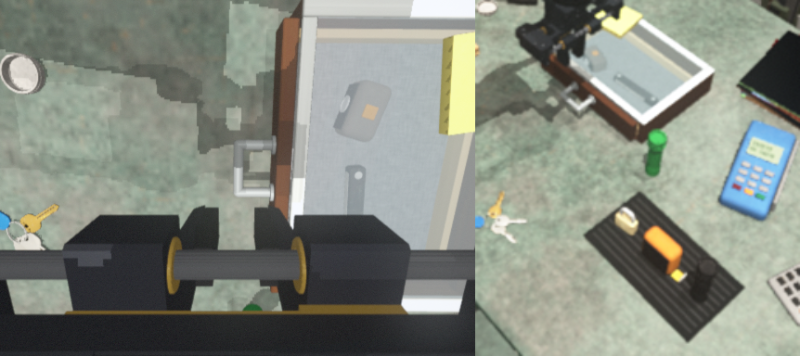

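All three stand upright on the mat. The handle bar in the wrist picture is about 3 mm further out than I assumed, near x = 0.615.

```bash
python3 -m inch '[[[0.35,0.1,-3],[0,0,0],2.25],[[0,0,-4],[0,0,0],2.25],[[0,0,-2],[0,0,0],2.25],[[0,0,0],[0,0,0],2.25],[[0,0,0],[0,0,0],2.25]]'
python3 -m inch '[[[0,0,-1.2],[0,0,0],2.25],[[0,0,-1],[0,0,0],2.25],[[0,0,0],[0,0,0],2.25]]'
```

```text
clock: 22.72
ee_pos: [0.6167, -0.021, 0.0681]
eef_rot: [3.14, 0.0, 1.575]
contact_force: [-0.3, -0.8, 0.4]
gripper_width: 0.256
finger_force: 0.0
clock: 23.1
ee_pos: [0.6145, -0.0205, 0.0435]
eef_rot: [-3.139, -0.0, 1.576]
contact_force: [-0.7, 0.2, 0.6]
gripper_width: 0.254
finger_force: 0.0
```

```bash
python3 -m inch '[[[0,0,-0.6],[0,0,0],2.25],[[0,0,-0.6],[0,0,0],2.25],[[0,0,0],[0,0,0],2.25]]'
```

```text
clock: 23.48
ee_pos: [0.615, -0.0206, 0.032]
eef_rot: [-3.14, -0.0, 1.576]
contact_force: [0.1, -0.8, -0.0]
gripper_width: 0.258
finger_force: 0.0
```

```bash
python3 -m inch '[[[0,0,-0.7],[0,0,0],2.25],[[0,0,-0.7],[0,0,0],2.25],[[0,0,0],[0,0,0],2.25],[[0,0,0],[0,0,0],1.2],[[0,0,0],[0,0,0],0.6],[[0,0,0],[0,0,0],0.6],[[0,0,0],[0,0,0],0.6]]'
```

```text
clock: 24.35
ee_pos: [0.6135, -0.0206, 0.0183]
eef_rot: [-3.137, -0.0, 1.576]
contact_force: [-5.0, -0.3, 2.4]
gripper_width: 0.09
finger_force: 29.6
```

```bash
python3 -m inch '[[[-0.5,0,0],[0,0,0],0.6],[[-1.2,0,0],[0,0,0],0.6],[[-1.5,0,0],[0,0,0],0.6],[[-1.5,0,0],[0,0,0],0.6],[[-1.5,0,0],[0,0,0],0.6],[[-1.5,0,0],[0,0,0],0.6],[[-1.5,0,0],[0,0,0],0.6],[[-1.5,0,0],[0,0,0],0.6],[[-1.5,0,0],[0,0,0],0.6],[[-1,0,0],[0,0,0],0.6],[[-0.6,0,0],[0,0,0],0.6],[[0,0,0],[0,0,0],0.6]]'
```

```text
clock: 25.85
ee_pos: [0.4758, -0.0202, 0.0184]
eef_rot: [-3.139, -0.001, 1.576]
contact_force: [-1.8, 5.1, -7.5]
gripper_width: 0.088
finger_force: 30.3
```

```bash
python3 -m inch '[[[-0.2,0,0],[0,0,0],0.6],[[-0.2,0,0],[0,0,0],0.6],[[0,0,0],[0,0,0],0.6]]'
```

```text
clock: 26.22
ee_pos: [0.4735, -0.0202, 0.0185]
eef_rot: [3.141, -0.001, 1.575]
contact_force: [3.0, 5.8, -12.8]
gripper_width: 0.091
finger_force: 30.5
```

```bash
python3 -m inch '[[[0,0,0],[0,0,0],2.25],[[0,0,0],[0,0,0],2.25],[[0,0,0],[0,0,0],2.25],[[0,0,1],[0,0,0],2.25],[[0,0,3],[0,0,0],2.25],[[0,0,5],[0,0,0],3],[[2,-1,5],[0,0,0],4],[[4,-3,4],[0,0,0],5],[[4,-3,0],[0,0,0],5],[[2.3,-3,0],[0,0,0],5],[[0,0,0],[0,0,0],5],[[0,0,0],[0,0,0],5]]'
python3 - <<'E'
from h import *
np.set_printoptions(precision=4,suppress=True)
p=manip.camera_params("wrist");im=manip.camera("wrist");cv2.imwrite("pics/w5.png",im[:,:,::-1])
np.savez("w5.npz",**p)
print(proj(p,[.597,-.073,.027]))
E
```

```text
clock: 27.72
ee_pos: [0.5951, -0.1197, 0.1978]
eef_rot: [-3.141, -0.0, 1.575]
contact_force: [0.0, -0.2, -0.3]
gripper_width: 0.567
finger_force: 0.0
[255.7761 128.4747]
```

View pics/w5.png

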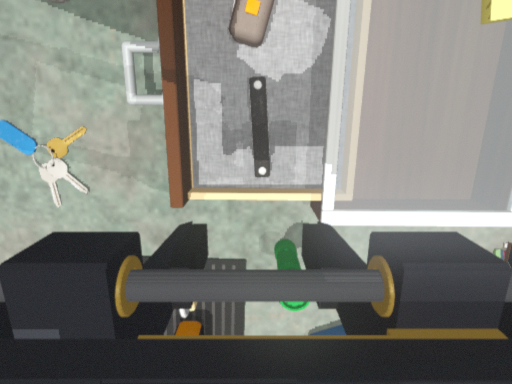

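The drawer is open. The multi-tool runs from (258,77) to (262,176), clear of the glass frame at x≈340.

```bash
python3 - <<'E'
from h import *
p=np.load("w5.npz");im=cv2.imread("pics/w5.png");g=cv2.cvtColor(im,cv2.COLOR_BGR2GRAY)
m=(g<60).astype(np.uint8);m[:68]=0;m[184:]=0;m[:,:235]=0;m[:,285:]=0
c=max(cv2.findContours(m,0,2)[0],key=cv2.contourArea)
print(cv2.boundingRect(c),cv2.minAreaRect(np.array([onz(p,q[0],.027)[:2]*1000 for q in c],np.float32)))
print([onz(p,q,.027)[:2] for q in((258,77),(262,176))],onz(p,(335,120),.062),onz(p,(187,120),.031))
E
```

```text
Traceback (most recent call last):
ValueError: max() iterable argument is empty
```

```bash
python3 - <<'E'
from h import *
p=np.load("w5.npz");im=cv2.imread("pics/w5.png");g=cv2.cvtColor(im,cv2.COLOR_BGR2GRAY)
print(g[126,240:285:3])
m=(g<np.median(g[100:160,255:262])+25).astype(np.uint8);m[:68]=0;m[184:]=0;m[:,:235]=0;m[:,285:]=0
c=max(cv2.findContours(m,0,2)[0],key=cv2.contourArea)
print(cv2.boundingRect(c),cv2.minAreaRect(np.array([onz(p,q[0],.027)[:2]*1000 for q in c],np.float32)))
print(onz(p,(335,120),.062),onz(p,(187,120),.031))
E
```

```text
[145 128 129 131  80  67  68  70  70  88 131 139 133 131 124]
(249, 77, 21, 100) ((600.9834594726562, -72.87397766113281), (16.441608428955078, 101.2829818725586), 3.8045754432678223)
[ 0.66962056 -0.06296566  0.062     ] [ 0.52675814 -0.06456808  0.031     ]
```

```bash
python3 -m inch '[[[0.5,4.6,-2],[0,0,0.062],4.5],[[0,0.1,-4],[0,0,0],4.5],[[0,0,-4],[0,0,0],4.5],[[0,0,-3],[0,0,0],4.5],[[0,0,0],[0,0,0],4.5],[[0,0,0],[0,0,0],4.5]]'
```

```text
clock: 28.52
ee_pos: [0.6012, -0.0725, 0.0691]
eef_rot: [3.14, 0.0, 1.638]
contact_force: [1.4, -0.1, 0.5]
gripper_width: 0.511
finger_force: 0.0
```

```bash
python3 -m inch '[[[0,0,-2.5],[0,0,0],4.5],[[0,0,-1.7],[0,0,0],4.5],[[0,0,-1],[0,0,0],4.5],[[0,0,-0.4],[0,0,0],4.5],[[0,0,0],[0,0,0],4.5],[[0,0,0],[0,0,0],3],[[0,0,0],[0,0,0],1.2],[[0,0,0],[0,0,0],1],[[0,0,0],[0,0,0],1],[[0,0,0],[0,0,0],1]]'
```

```text
clock: 29.78
ee_pos: [0.6008, -0.0729, 0.0121]
eef_rot: [3.141, 0.0, 1.638]
contact_force: [-1.1, 0.1, 2.4]
gripper_width: 0.187
finger_force: 30.0
```

```bash
python3 -m inch '[[[0,0,1.5],[0,0,0],1],[[0,0,4],[0,0,0],1],[[0,0,4],[0,0,0],1],[[0,0,1.5],[0,0,0],1],[[-1,4.5,0],[0,0,0],1],[[-1,5,0],[0,0,0],1],[[-1,5,0],[0,0,0],1],[[-1,5,0],[0,0,0],1],[[-1.2,5,0],[0,0,0],1],[[-1.2,5,0],[0,0,0],1],[[-1.2,5,0],[0,0,0],1],[[-1,5,0],[0,0,0],1]]'; python3 -m inch '[[[0,0.3,0],[0,0,-0.09],1],[[0,0,0],[0,0,0],1],[[0,0,0],[0,0,0],1]]'
python3 - <<'E'
from h import *
cv2.imwrite("pics/s6.png",cv2.resize(manip.camera("scene")[100:350,90:400,::-1],None,fx=2,fy=2))
E
```

```text
clock: 31.28
ee_pos: [0.5133, 0.3233, 0.1208]
eef_rot: [-3.14, 0.001, 1.638]
contact_force: [1.3, 0.3, -1.4]
gripper_width: 0.19
finger_force: 30.0
clock: 31.65
ee_pos: [0.5143, 0.3244, 0.1211]
eef_rot: [-3.14, 0.001, 1.549]
contact_force: [0.1, -0.3, -1.0]
gripper_width: 0.192
finger_force: 30.0
```

View pics/s6.png

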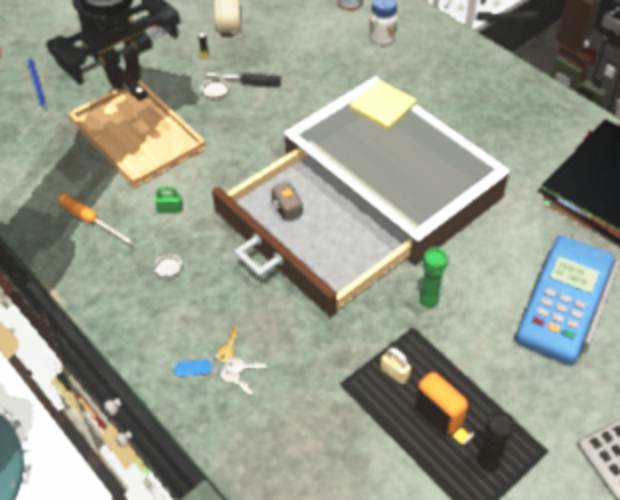

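The multi-tool is held over the tray, the headlamp is still in the drawer, and all three items stand on the mat.

```bash
python3 -m inch '[[[0,0,-3],[0,0,0],1],[[0,0,-4],[0,0,0],1],[[0,0,-2.5],[0,0,0],1],[[0,0,-1],[0,0,0],1],[[0,0,-0.4],[0,0,0],1],[[0,0,-0.3],[0,0,0],1],[[0,0,0],[0,0,0],1],[[0,0,0],[0,0,0],1]]'
```

```text
clock: 32.7
ee_pos: [0.5152, 0.3255, 0.0106]
eef_rot: [3.14, -0.001, 1.548]
contact_force: [-0.4, 0.2, -2.0]
gripper_width: 0.187
finger_force: 30.0
```

```bash
python3 -m inch '[[[0,0,-0.2],[0,0,0],1],[[0,0,0],[0,0,0],1],[[0,0,0],[0,0,0],4],[[0,0,0],[0,0,0],4],[[0,0,2],[0,0,0],4],[[0,0,5],[0,0,0],4],[[0,0,5],[0,0,0],2.25],[[-0.5,-5,0],[0,0,0.028],2.25],[[-0.6,-5,0],[0,0,0],2.25],[[-0.6,-5,0],[0,0,0],2.25],[[-0.6,-5,0],[0,0,0],2.25],[[-0.6,-5,0],[0,0,0],2.25]]'; python3 -m inch '[[[-0.6,-5,0],[0,0,0],2.25],[[-0.6,-4.6,0],[0,0,0],2.25],[[0,0,0],[0,0,0],2.25],[[0,0,-3],[0,0,0],2.25],[[0,0,-3],[0,0,0],2.25],[[0,0,-1],[0,0,0],2.25],[[0,0,0],[0,0,0],2.25],[[0,0,0],[0,0,0],2.25]]'
python3 - <<'E'
from h import *
cv2.imwrite("pics/s7.png",cv2.resize(manip.camera("top")[100:350,90:400,::-1],None,fx=2,fy=2))
E
```

```text
clock: 34.2
ee_pos: [0.4859, 0.0737, 0.1295]
eef_rot: [3.139, -0.0, 1.576]
contact_force: [0.1, 0.2, -0.1]
gripper_width: 0.252
finger_force: 0.0
clock: 35.2
ee_pos: [0.4749, -0.0206, 0.059]
eef_rot: [3.139, 0.0, 1.576]
contact_force: [-0.3, -0.4, 0.3]
gripper_width: 0.252
finger_force: 0.0
```

View pics/s7.png

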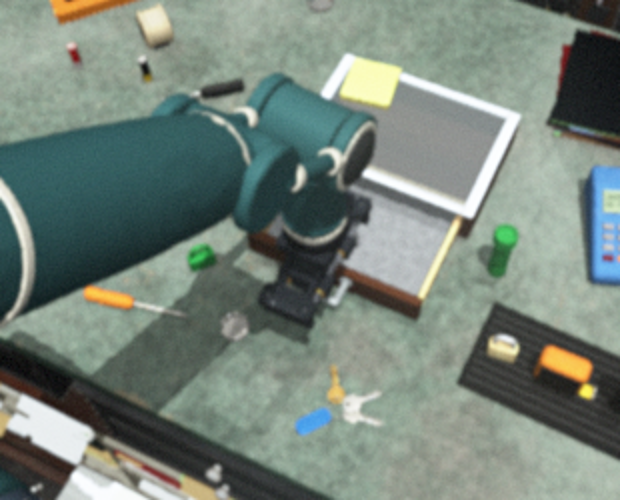

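The gripper is over the handle and the arm hides the tray. I'll lower it, grip the bar, and push the drawer in by 14 cm.

```bash
python3 -m inch '[[[0,0,-1.3],[0,0,0],2.25],[[0,0,-0.7],[0,0,0],2.25],[[0,0,-0.7],[0,0,0],2.25],[[0,0,-0.7],[0,0,0],2.25],[[0,0,-0.6],[0,0,0],2.25],[[0,0,0],[0,0,0],2.25],[[0,0,0],[0,0,0],0.6],[[0,0,0],[0,0,0],0.6],[[0,0,0],[0,0,0],0.6],[[0,0,0],[0,0,0],0.6]]'
```

```text
clock: 36.5
ee_pos: [0.4739, -0.0209, 0.018]
eef_rot: [3.141, 0.0, 1.576]
contact_force: [-0.5, 0.0, 1.3]
gripper_width: 0.095
finger_force: 29.7
```

```bash
python3 -m inch '[[[0.5,0,0],[0,0,0],0.6],[[1.2,0,0],[0,0,0],0.6],[[1.5,0,0],[0,0,0],0.6],[[1.5,0,0],[0,0,0],0.6],[[1.5,0,0],[0,0,0],0.6],[[1.5,0,0],[0,0,0],0.6],[[1.5,0,0],[0,0,0],0.6],[[1.5,0,0],[0,0,0],0.6],[[1.5,0,0],[0,0,0],0.6],[[1,0,0],[0,0,0],0.6],[[0.5,0,0],[0,0,0],0.6],[[0,0,0],[0,0,0],0.6]]'
python3 -m inch '[[[0.2,0,0],[0,0,0],0.6],[[0.2,0,0],[0,0,0],0.6],[[0,0,0],[0,0,0],0.6]]'
```

```text
clock: 38.0
ee_pos: [0.6119, -0.0214, 0.018]
eef_rot: [3.14, 0.001, 1.576]
contact_force: [1.6, -4.5, 4.4]
gripper_width: 0.094
finger_force: 29.5
clock: 38.38
ee_pos: [0.6135, -0.0214, 0.018]
eef_rot: [-3.139, 0.001, 1.576]
contact_force: [-3.6, -4.3, 7.6]
gripper_width: 0.099
finger_force: 29.1
```

```bash
python3 -m inch '[[[0.2,0,0],[0,0,0],0.6],[[0,0,0],[0,0,0],0.6],[[-0.2,0,0],[0,0,0],2.25],[[0,0,0],[0,0,0],2.25],[[0,0,0],[0,0,0],2.25],[[0,0,1],[0,0,0],2.25],[[0,0,3],[0,0,0],2.25],[[0,0,5],[0,0,0],4],[[0,0,4],[0,0,0],4],[[-2,-4.5,0],[0,0,0.116],4],[[-2,-5,0],[0,0,0],4],[[-2,-5,0],[0,0,0],4]]'; python3 -m inch '[[[-2,-5,0],[0,0,0],4],[[-2,-5,0],[0,0,0],4],[[0,-0.4,0],[0,0,0],4],[[0,0,0],[0,0,0],4],[[0,0,-3],[0,0,0],4],[[0,0,-4],[0,0,0],4],[[0,0,-1.5],[0,0,0],4],[[0,0,0],[0,0,0],4],[[0,0,0],[0,0,0],4]]'
python3 - <<'E'
from h import *
a=manip.camera("scene")[90:330,100:370,::-1];cv2.imwrite("pics/s8.png",cv2.resize(a,None,fx=2.2,fy=2.2))
E
```

```text
clock: 39.88
ee_pos: [0.5545, -0.167, 0.1489]
eef_rot: [3.14, 0.001, 1.693]
contact_force: [0.5, -0.2, 0.2]
gripper_width: 0.451
finger_force: 0.0
clock: 41.0
ee_pos: [0.516, -0.27, 0.0642]
eef_rot: [3.14, 0.001, 1.693]
contact_force: [-0.3, -0.4, 0.4]
gripper_width: 0.452
finger_force: 0.0
```

View pics/s8.png

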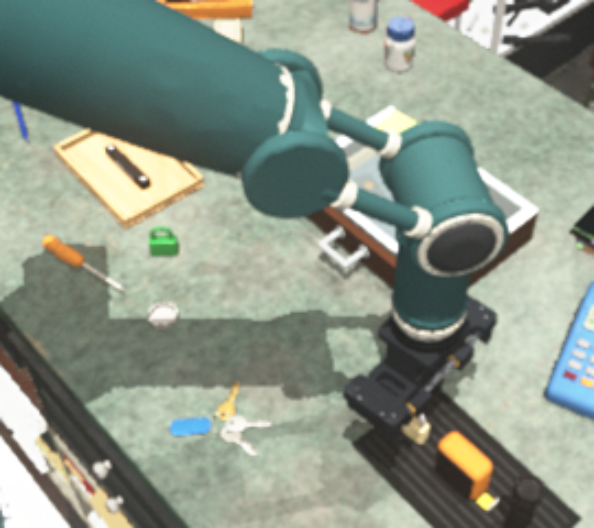

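The multi-tool lies flat in the tray, the drawer is in, and the gripper is over the padlock.

```bash
python3 -m inch '[[[-0.2,0,-2.5],[0,0,0],4],[[0,0,-1.8],[0,0,0],4],[[0,0,-1],[0,0,0],4],[[0,0,-0.3],[0,0,0],4],[[0,0,0],[0,0,0],4],[[0,0,0],[0,0,0],2],[[0,0,0],[0,0,0],0.8],[[0,0,0],[0,0,0],0.8],[[0,0,0],[0,0,0],0.8],[[0,0,0],[0,0,0],0.8]]'
```

```text
clock: 42.3
ee_pos: [0.513, -0.2701, 0.0072]
eef_rot: [3.141, 0.0, 1.692]
contact_force: [0.0, 0.3, 3.4]
gripper_width: 0.178
finger_force: 30.0
```

Now I return the padlock to TCP (0.5532, 0.0664, 0.0044).

```bash
python3 -m inch '[[[0,0,1.5],[0,0,0],0.8],[[0,0,3],[0,0,0],0.8],[[0,0,4],[0,0,0],0.8],[[0,0,2.5],[0,0,0],0.8],[[0.5,4,0],[0,0,0],0.8],[[0.5,4.5,0],[0,0,0],0.8],[[0.5,4.5,0],[0,0,0],0.8],[[0.5,4.5,0],[0,0,0],0.8],[[0.5,4.5,0],[0,0,0],0.8],[[0.5,4.5,0],[0,0,0],0.8],[[0.5,4.5,0],[0,0,0],0.8],[[0.5,2.6,0],[0,0,0],0.8]]'; python3 -m inch '[[[0,0,0],[0,0,0],0.8],[[0,0,0],[0,0,0],0.8],[[0,0,-3],[0,0,0],0.8],[[0,0,-4],[0,0,0],0.8],[[0,0,-2.5],[0,0,0],0.8],[[0,0,-0.8],[0,0,0],0.8],[[0,0,0],[0,0,0],0.8],[[0,0,0],[0,0,0],0.8]]'
```

```text
clock: 43.8
ee_pos: [0.5523, 0.0682, 0.1174]
eef_rot: [3.142, -0.0, 1.693]
contact_force: [0.0, -0.7, -1.5]
gripper_width: 0.179
finger_force: 30.0
clock: 44.8
ee_pos: [0.5539, 0.0658, 0.0152]
eef_rot: [3.139, 0.0, 1.691]
contact_force: [0.6, -0.7, -0.1]
gripper_width: 0.179
finger_force: 30.0
```

```bash
python3 -m inch '[[[0,0,-0.5],[0,0,0],0.8],[[0,0,-0.4],[0,0,0],0.8],[[0,0,-0.2],[0,0,0],0.8],[[0,0,0],[0,0,0],0.8]]';python3 -m inch '[[[0,0,0],[0,0,0],4],[[0,0,0],[0,0,0],4],[[0,0,2],[0,0,0],4],[[0,0,5],[0,0,0],4],[[0,0,5],[0,0,0],6],[[-0.4,-5,2],[0,0,-0.09],6],[[-0.5,-5,0],[0,0,0],6],[[-0.5,-5,0],[0,0,0],6],[[-0.5,-5,0],[0,0,0],6],[[-0.5,-5,0],[0,0,0],6],[[-0.5,-5,0],[0,0,0],6],[[-0.5,-5,0],[0,0,0],6]]'; python3 -m inch '[[[-0.5,-5,0],[0,0,0],6],[[-0.2,-1.5,0],[0,0,0],6],[[0,0,0],[0,0,0],6],[[0,0,-3],[0,0,0],6],[[0,0,-3],[0,0,0],6],[[0,0,0],[0,0,0],6],[[0,0,0],[0,0,0],6]]'
```

```text
clock: 45.3
ee_pos: [0.5529, 0.0662, 0.0042]
eef_rot: [-3.141, 0.0, 1.692]
contact_force: [-4.0, -0.3, 9.8]
gripper_width: 0.181
finger_force: 30.0
clock: 46.8
ee_pos: [0.5183, -0.2854, 0.1425]
eef_rot: [3.142, -0.0, 1.602]
contact_force: [0.9, 0.2, -0.7]
gripper_width: 0.685
finger_force: 0.0
clock: 47.68
ee_pos: [0.5124, -0.348, 0.0836]
eef_rot: [3.141, 0.0, 1.603]
contact_force: [0.2, -1.2, 0.3]
gripper_width: 0.681
finger_force: 0.0
```

```bash
python3 -m inch '[[[0,-0.2,-2.5],[0,0,0],6],[[0,0,-2.2],[0,0,0],6],[[0,0,-1.4],[0,0,0],6],[[0,0,0],[0,0,0],6],[[0,0,0],[0,0,0],4],[[0,0,0],[0,0,0],2.5],[[0,0,0],[0,0,0],2.5],[[0,0,0],[0,0,0],2.5],[[0,0,0],[0,0,0],2.5]]'
```

```text
clock: 48.8
ee_pos: [0.512, -0.3513, 0.0225]
eef_rot: [3.141, 0.001, 1.602]
contact_force: [-1.0, 0.2, 5.4]
gripper_width: 0.358
finger_force: 29.9
```

```bash
python3 -m inch '[[[0,0,1.5],[0,0,0],2.5],[[0,0,3],[0,0,0],2.5],[[0,0,4],[0,0,0],2.5],[[0,0,1],[0,0,0],2.5],[[0.4,4,0],[0,0,0],2.5],[[0.4,4.5,0],[0,0,0],2.5],[[0.4,4.5,0],[0,0,0],2.5],[[0.4,4.5,0],[0,0,0],2.5],[[0.4,4.5,0],[0,0,0],2.5],[[0.4,4.5,0],[0,0,0],2.5],[[0.4,4.5,0],[0,0,0],2.5],[[0.3,3,0],[0,0,0],2.5]]'; python3 -m inch '[[[0,0,0],[0,0,0],2.5],[[0,0,0],[0,0,0],2.5],[[0,0,-3],[0,0,0],2.5],[[0,0,-3],[0,0,0],2.5],[[0,0,-2],[0,0,0],2.5],[[0,0,-0.8],[0,0,0],2.5],[[0,0,0],[0,0,0],2.5]]'
```

```text
clock: 50.3
ee_pos: [0.5414, -0.0088, 0.1153]
eef_rot: [-3.139, -0.001, 1.603]
contact_force: [-0.4, -0.1, -2.6]
gripper_width: 0.36
finger_force: 29.8
clock: 51.18
ee_pos: [0.5422, -0.0116, 0.0283]
eef_rot: [-3.14, -0.0, 1.601]
contact_force: [0.6, 1.0, -1.4]
gripper_width: 0.363
finger_force: 29.8
```

```bash
python3 -m inch '[[[0.1,0,-0.4],[0,0,0],2.5],[[0,0,-0.3],[0,0,0],2.5],[[0,0,-0.15],[0,0,0],2.5],[[0,0,0],[0,0,0],2.5]]';python3 -m inch '[[[0,0,0],[0,0,0],6],[[0,0,0],[0,0,0],6],[[0,0,2],[0,0,0],6],[[0,0,5],[0,0,0],6],[[0,0,5],[0,0,0],6],[[-0.4,-5,2],[0,0,-0.03],6],[[-0.4,-5,0],[0,0,0],6],[[-0.4,-5,0],[0,0,0],6],[[-0.4,-5,0],[0,0,0],6],[[-0.4,-5,0],[0,0,0],6],[[-0.4,-5,0],[0,0,0],6],[[-0.4,-5,0],[0,0,0],6]]'; python3 -m inch '[[[-0.3,-5,0],[0,0,0],6],[[0,-2.4,0],[0,0,0],6],[[0,0,0],[0,0,0],6],[[0,0,-1],[0,0,0],6],[[0,0,0],[0,0,0],6]]'
```

```text
clock: 51.68
ee_pos: [0.5437, -0.0108, 0.0203]
eef_rot: [3.141, 0.0, 1.602]
contact_force: [1.3, 1.2, -2.8]
gripper_width: 0.364
finger_force: 29.8
clock: 53.18
ee_pos: [0.5156, -0.3627, 0.1608]
eef_rot: [3.141, 0.0, 1.572]
contact_force: [0.7, 0.5, -0.5]
gripper_width: 0.681
finger_force: 0.0
clock: 53.8
ee_pos: [0.5122, -0.4325, 0.1486]
eef_rot: [-3.139, -0.002, 1.573]
contact_force: [-0.3, 0.4, -0.4]
gripper_width: 0.685
finger_force: 0.0
```

```bash
python3 -m inch '[[[0,-0.2,-3],[0,0,0],6],[[0,0,-3],[0,0,0],6],[[0,0,-2.5],[0,0,0],6],[[0,0,-1],[0,0,0],6],[[0,0,0],[0,0,0],6],[[0,0,0],[0,0,0],3],[[0,0,0],[0,0,0],2.5],[[0,0,0],[0,0,0],2.5],[[0,0,0],[0,0,0],2.5],[[0,0,0],[0,0,0],2.5]]'
```

```text
clock: 55.05
ee_pos: [0.5131, -0.4374, 0.0563]
eef_rot: [3.141, 0.001, 1.572]
contact_force: [-1.5, -0.1, 4.3]
gripper_width: 0.371
finger_force: 30.0
```

```bash
python3 -m inch '[[[0,0,1.5],[0,0,0],2.5],[[0,0,3],[0,0,0],2.5],[[0,0,4],[0,0,0],2.5],[[0,0,4],[0,0,0],2.5],[[0.4,4,0],[0,0,0],2.5],[[0.4,4,0],[0,0,0],2.5],[[0.5,4,0],[0,0,0],2.5],[[0.5,4,0],[0,0,0],2.5],[[0.5,4,0],[0,0,0],2.5],[[0.4,4,0],[0,0,0],2.5],[[0.4,4,0],[0,0,0],2.5],[[0.4,4,0],[0,0,0],2.5]]'; python3 -m inch '[[[0,0,0],[0,0,0],2.5],[[0,0,0],[0,0,0],2.5],[[0,0,-3],[0,0,0],2.5],[[0,0,-3],[0,0,0],2.5],[[0,0,-3],[0,0,0],2.5],[[0,0,-2],[0,0,0],2.5],[[0,0,-0.8],[0,0,0],2.5],[[0,0,0],[0,0,0],2.5]]'
```

```text
clock: 56.55
ee_pos: [0.5474, -0.1155, 0.1805]
eef_rot: [-3.141, -0.0, 1.572]
contact_force: [0.4, -0.3, -0.8]
gripper_width: 0.373
finger_force: 30.0
clock: 57.55
ee_pos: [0.5474, -0.1177, 0.062]
eef_rot: [-3.141, -0.0, 1.571]
contact_force: [-0.1, 0.6, -1.6]
gripper_width: 0.37
finger_force: 30.0
```

```bash
python3 -m inch '[[[0,0,-0.4],[0,0,0],2.5],[[0,0,-0.3],[0,0,0],2.5],[[0,0,-0.15],[0,0,0],2.5],[[0,0,0],[0,0,0],2.5]]';python3 -m inch '[[[0,0,0],[0,0,0],6],[[0,0,0],[0,0,0],6],[[0,0,2],[0,0,0],6],[[0,0,4],[0,0,0],6],[[0,0,5],[0,0,0],6],[[0,0,4],[0,0,0],6],[[-1,-5,2],[0,0,0],6],[[-1,-5,0],[0,0,0],6],[[-1,-5,0],[0,0,0],6],[[-1,-5,0],[0,0,0],6],[[0,-5,0],[0,0,0],6],[[0,-5,0],[0,0,0],6]]'
python3 - <<'E'
from h import *
for n,(x0,y0) in dict(scene=(195,135),top=(215,120)).items():
    im=manip.camera(n)[:,:,::-1];cv2.imwrite(f"pics/{n}9.png",im)
f=lambda n,x0,y0:cv2.resize(np.hstack([cv2.imread(f"pics/{n}{k}.png")[y0:y0+130,x0:x0+150] for k in(0,9)]),(690,299),interpolation=cv2.INTER_CUBIC)
cv2.imwrite("pics/cmp.png",np.vstack([f("scene",195,135),f("top",215,125)]))
E
```

```text
clock: 58.05
ee_pos: [0.5476, -0.1168, 0.0538]
eef_rot: [-3.142, -0.0, 1.572]
contact_force: [-0.0, 0.4, -1.1]
gripper_width: 0.365
finger_force: 30.0
clock: 59.55
ee_pos: [0.5074, -0.4186, 0.2241]
eef_rot: [3.141, 0.0, 1.571]
contact_force: [0.9, 0.1, -0.5]
gripper_width: 0.68
finger_force: 0.0
```

View pics/cmp.png

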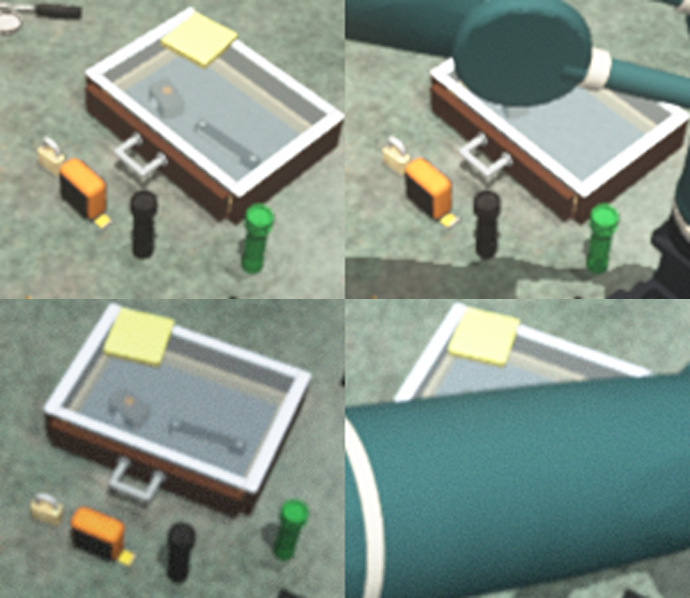

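Before and after match: the torch, measure, padlock and handle are at the same pixels. One numeric check of the handle and the three items follows before I hand in.

```bash
python3 - <<'E'
from h import *
a=cv2.imread("pics/scene0.png");b=cv2.imread("pics/scene9.png")
for n,(x,y,w,h) in dict(handle=(242,190,28,25),pad=(209,193,14,20),meas=(219,202,26,34),torch=(250,215,16,34)).items():
    r=cv2.matchTemplate(cv2.resize(b[y-8:y+h+8,x-8:x+w+8],None,fx=4,fy=4),cv2.resize(a[y:y+h,x:x+w],None,fx=4,fy=4),5)
    _,v,_,l=cv2.minMaxLoc(r);print(n,round(v,2),(l[0]/4-8,l[1]/4-8))
E
```

```text
handle 1.0 (0.0, 0.0)
pad 0.99 (0.0, -0.25)
meas 0.99 (0.25, -0.25)
torch 0.97 (-0.75, 0.0)
```

```bash
python3 -c "
from rig import manip
print(manip.close_job())"
```

```text
the job is handed in; nothing more can be done
None
```

I finished the job and handed it in at about 60 s of the 139 s allowed: the multi-tool lies flat in the tray, the headlamp is still in the drawer, the drawer is fully shut, and the torch, tape measure and padlock stand upright back on their original spots, each matching its starting position to within a pixel in the scene camera.

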